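# Lay the tall carton down and stow it in the bench rack

## Task

Stow the cardboard carton in the small plywood rack. First take the oil bottle off the rack's lower board and stand it on the top board beside the tin and the ink bottle; then push the carton's top over towards the rack, with its foot caught by the front edge of the lower board, so that it lies on its back on that board. Finally push it in under the top board until it is fully home against the back panel, leaving the tins and the ink bottle where they stand.

Things in the scene. Friction and masses are not known exactly. Their poses are not given: they have to be found in the camera images.
- rack: Fixed rack of 15 mm plywood, 180 mm wide. Origin: on the bench, middle of the lower board's front edge; x runs level into the rack (roughly to the robot's right), y away from the robot, z up. The lower board (top at z 15 mm) runs from x 0 to 286 mm and is open above for the first 125 mm; from there on the upper board covers it. The back panel's face is at x 271 mm.
- rack_mouth (a point): Mouth of the low space under the upper board: middle of that board's lower front edge, at x 125, y 0, z 119 mm of the rack, 104 mm above the lower board. Side posts and 30 mm high side rails from here to the back leave 150 mm between them. To push something in beyond the mouth a tool must lean back (its upper end away from the rack) to clear the upper board.
- rack_top (a point): Middle of the upper board's top face, at x 205.5, y 0, z 134 mm of the rack. Strips 8 mm wide and 14 mm high run along its four edges; the floor inside them reaches from x 133 to 278 mm and y -82 to 82 mm of the rack. Nothing is above it.
- carton: Rigid brown carton, 90 mm deep (its x, from printed front to plain back), 100 mm wide (y), 130 mm tall (z up), 0.35 to 0.7 kg, smooth, too wide to grip. Origin: centre of its underside. It stands on the bench, back to the rack, its foot 3 to 17 mm short of the lower board's edge, within 0.06 rad of square to it and up to 18 mm off the rack's centre line.
- carton_front (a point): Centre of the carton's printed front, which looks away from the rack. Pushed near its top, the carton slides until its foot meets the board's edge, tips (this side's top edge rises to 165 mm) and past 35 degrees falls onto its back on the lower board: this side up, foot end 15 to 55 mm outside that edge. Home, the foot end (body origin) is at x 141, z 60 mm of the rack, 16 mm inside the mouth.
- oil_bottle: Cream oil bottle with a red cap, 47 mm across and 125 mm tall, 0.13 kg. Origin: centre of its underside, z up. The cap is 18 mm across, from 95 to 125 mm above the underside, and can be gripped from above. It stands on the open front part of the rack's lower board, too tall for the space under the upper board.
- tin_small: Small dark tin with a grey lid, 41 mm across, 50 mm tall, standing in the rear half of the rack's top board, to be left alone. Origin: centre of its underside, z up.
- ink_blue: Blue ink bottle with a black cap, 41 mm across, 60 mm tall, standing in the front half of the rack's top board, anywhere along it, to be left alone. The oil bottle fits beside it in front, on the side with more free floor, about 50 mm off the rack's centre line. Origin: centre of its underside, z up.
- wax_tin: Flat grey tin, 67 mm across, 26 mm tall, on the bench behind the rack, as seen from the robot, to be left alone. Origin: centre of its underside, z up.
Not all that is in view belongs to the job. There is more than one size of the oil_bottle; the job needs the middle-sized.

How it is judged (in metres and radians):
On the way, in this order (a step that is already met when the one before it is completed fails the run):
1. the oil bottle stands upright and released on the rack's top board, the carton still stands (z of oil_bottle in the frame of rack between 0.128 and 0.141 m and x of oil_bottle in the frame of rack between 0.135 and 0.276 m and y of oil_bottle in the frame of rack between -0.08 and 0.08 m and angle between oil_bottle's own z axis and vertical below 0.1 rad and linear speed of oil_bottle below 0.02 m/s and contact force between the fingers and oil_bottle below 0.1 N and angle between carton's own z axis and vertical below 0.15 rad), for 0.2 s.
2. the carton lies on its back on the rack's lower board, not yet home (angle between carton's own x axis and vertical above 3 rad and z of carton in the frame of rack between 0.054 and 0.066 m and linear speed of carton below 0.02 m/s and x of carton in the frame of rack below 0.1 m), for 0.2 s.
At the end, for the whole second after the job is handed in: The carton lies on its back, square within 0.1 rad, its top end within 6 mm of the back panel; the oil bottle stands upright, released and at rest on the top board inside its strips; small tin, ink bottle and flat tin stand upright within 20 mm of where they were (z of oil_bottle in the frame of rack between 0.128 and 0.141 m and x of oil_bottle in the frame of rack between 0.135 and 0.276 m and y of oil_bottle in the frame of rack between -0.08 and 0.08 m and angle between oil_bottle's own z axis and vertical below 0.1 rad and linear speed of each of oil_bottle, carton below 0.02 m/s and contact force between the fingers and oil_bottle below 0.1 N and angle between carton's own x axis and vertical above 3 rad and z of carton in the frame of rack between 0.054 and 0.066 m and x of carton in the frame of rack above 0.135 m and angle between the z axis of carton and the x axis of rack, either way round below 0.1 rad and distance of each of tin_small, ink_blue, wax_tin from where it was at the start of the episode below 0.02 m and angle between each of tin_small, ink_blue, wax_tin's own z axis and vertical below 0.15 rad); the robot touches nothing.
It fails at once if the oil bottle is tipped over (angle between oil_bottle's own z axis and vertical above 0.6 rad).
It fails at once if the small tin is moved more than 20 mm or tipped (distance of tin_small from where it was at the start of the episode above 0.02 m or angle between tin_small's own z axis and vertical above 0.3 rad).
It fails at once if the ink bottle is moved more than 20 mm or tipped (distance of ink_blue from where it was at the start of the episode above 0.02 m or angle between ink_blue's own z axis and vertical above 0.3 rad).
It fails at once if the flat tin is moved more than 20 mm or tipped (distance of wax_tin from where it was at the start of the episode above 0.02 m or angle between wax_tin's own z axis and vertical above 0.3 rad).
It also fails if it takes over 72 s, if anything falls off the work surface, if the arm or the gripper's body presses on something with over 40 N, if the wrist force passes 120 N, or if a joint passes its speed limit or range.

## Robot

A 7-joint arm with a two-finger parallel gripper is mounted at the origin on a cart in front of the work surface, level with it; the furniture and walls round the work are solid. World frame = base frame: x ahead of the robot, y to its left, z up, the work surface at z = 0. Lengths are in mm, angles in rad, forces in N, time in s.
With the tool pointing down it reaches from about 400 to 875 mm from the base axis. Payload 4.4 kg.
Tool frame: the origin (TCP) lies midway between the tips of the shut fingers; the grasp point (between the pads) lies 19 mm behind it; z points along the fingers, y is the line along which they close (so a half turn about z gives the same grasp; the last joint's range is limited). The gripper opens to 85 mm and grips with 20 to 120 N. Pads are 22 mm wide; open, the fingers measure 114 mm over their backs; the gripper's body (76 mm by 85 mm) begins 54 mm behind the grasp point. The pads swing forward as they close: fully open they stand 13 mm farther back than shut.
Start: joints at [-1.213, 0.628, 0.038, 1.517, -0.027, 0.996, -0.02], TCP at [267.276, 592.521, 231.313] pointing down, gripper open.
Joint ranges: [-3.06, 3.06], [-0.37, 2.12], [-1.25, 1.32], [0.18, 2.47], [-1.1, 4.24], [0.23, 1.98], [-2.94, 2.94]. Speed limits (rad/s): [2.57, 2.57, 3.14, 3.14, 3.14, 3.14, 3.14].

## Interface

Orientations are given as [roll, pitch, yaw] about the fixed x, y, z axes, in that order (R = Rz(yaw) Ry(pitch) Rx(roll)).
In Python, from cell import ctrl, get_image, get_calibration gives the robot as it stands.
- The arm moves only by the shell command python3 -m creep 'ROWS'. ROWS is JSON, a list of rows, each an object of numbers: "dx", "dy", "dz": the shift along the world's x, y, z normalised to -1 to 1, where 1 is 0.4 m; "rx", "ry", "rz": the turn, a rotation vector about the world's x, y, z normalised to -1 to 1, where 1 is 2 pi rad; "grip": the closure, from -1 (fully open) to 1 (shut). A call has exactly 5 rows; each row is the pose to reach, as a shift and turn from the pose commanded when the call began, turning the shorter way round; what a row does not reach only later rows make up. A row lasts 1/8 s, in which the tool goes at most 62.5 mm and 10.7 degrees, less where a joint would pass 70% of its speed; a pose out of reach is approached as far as the arm can. A call with a number of a shift or a turn outside -1 to 1 is refused whole. A call with a gripper value outside its range is refused whole. The fingers move at their own pace and stop on an object; the grip force is fixed at half the most. Time passes only in rows, so rows that repeat a pose let the fingers close, or fill a call up. It gives the time, the measured TCP pose, the force, the opening and the grip force at its end, in the units of the state.
- ctrl.read_state(): the state, without advancing time (a new reading comes with each control period).
- get_image(name): name is "side" or "top" or "wrist"; returns the picture (384x512x3 uint8, red, green, blue); there is no depth.
- get_calibration(name): a dict with "mtx" (3x3 intrinsics, pixels), "distortion" ([k1, k2, p1, p2, k3] as OpenCV has them; the pictures are not rectified), "world_from_camera" (4x4, takes a point from camera to world coordinates). Camera axes: x right, y down, z forward; pixel columns grow to the right and rows downward; lengths in mm; the calibration is good to about 2 mm. A picture is of the moment at which its call begins: read the wrist's pose just before it. get_calibration takes no time and is no camera call; for the wrist camera it gives the pose at the moment of the call.
- ctrl.finish_job(): hands the job in; it is judged then, once.
The state is a dict: "clock": time; "qpos": joint angles; "qd": joint speeds; "tau": joint torques, N m; "eef_pos": TCP position; "tool_rot": TCP orientation; "force": force on the tool from outside, world axes, zero at the start; "torque": the same for the moment, N m; "width": finger opening in mm; "gripper_force": force on a finger pad.
Only numpy, scipy, OpenCV 4.12 (cv2) and the standard library are available. Lean on these libraries where they do the work, as an engineer would, in place of code of your own. Each camera call takes 0.05 s, during which the arm holds its last target. There are 200 camera calls.

## Working session

There is one attempt and no reset: what is moved stays moved. The work goes in short steps, Python scripts to look and compute and a shell command to move; the robot and the scene stay as the last step left them, time stands still between calls to the robot, and variables do not carry over. Pictures are saved under pics/ and viewed, at most 10 in all, crops included, and the job is handed in when it is done.

```bash
ls; mkdir -p pics
python3 - <<'E'
from cell import ctrl,get_image,get_calibration
import cv2,numpy as np
np.set_printoptions(suppress=True,precision=3)
ims=[]
for n in ("side","top"):
    im=get_image(n); cv2.imwrite(f"pics/{n}0.png",im[:,:,::-1]); c=get_calibration(n)
    print(n,c["mtx"],c["distortion"],c["world_from_camera"])
s=ctrl.read_state();print(s)
E
```

```text
pics
side [[402.667   0.    249.172]
 [  0.    402.667 194.697]
 [  0.      0.      1.   ]] [-0.096  0.     0.     0.     0.   ] [[ -0.981  -0.113   0.16  504.117]
 [ -0.196   0.617  -0.762 765.137]
 [ -0.013  -0.779  -0.627 642.195]
 [  0.      0.      0.      1.   ]]
top [[355.73    0.    252.745]
 [  0.    355.73  194.705]
 [  0.      0.      1.   ]] [0.015 0.    0.    0.    0.   ] [[  0.021  -0.998   0.066 573.552]
 [ -1.     -0.019   0.022 113.879]
 [ -0.02   -0.067  -0.998 947.946]
 [  0.      0.      0.      1.   ]]
{'clock': 0.1, 'qpos': array([-1.213,  0.629,  0.038,  1.518, -0.027,  0.996, -0.02 ]), 'qd': array([-0.001, -0.   ,  0.   , -0.001,  0.001, -0.001, -0.   ]), 'tau': array([  0.003, -56.452,   1.231, -19.397,   0.011,   0.005,   0.   ]), 'eef_pos': array([267.056, 592.011, 230.499]), 'tool_rot': array([-3.14 ,  0.   ,  2.718]), 'force': array([ 0.652, -0.351,  0.185]), 'torque': array([-0.   , -0.051, -0.021]), 'gripper_force': 0.0, 'width': 85.13346903408457}
```

View pics/side0.png

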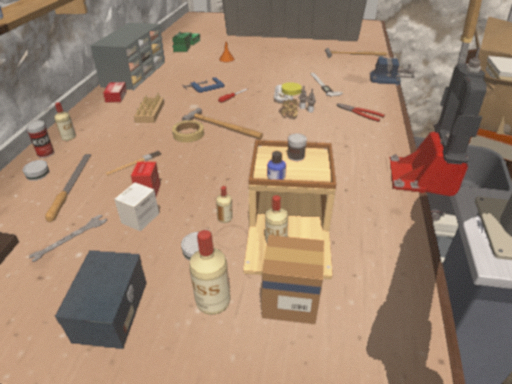

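View pics/top0.png

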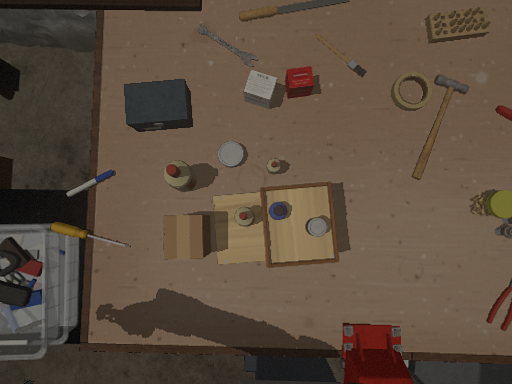

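The top view shows the rack at about (212–338, 183–268), with the carton at (163–205, 214–260), the oil bottle on the lower board at (244, 216), the ink bottle at (279, 210) and the small tin at (317, 227). The flat tin is at (231, 154). The side view has a large bottle at (210, 275) and small ones at (224, 207) and (65, 122), none on the rack. I'll enlarge both views.

Run:
```python
import cv2
a=cv2.imread("pics/top0.png")[140:280,155:345]; cv2.imwrite("pics/top0c.png",cv2.resize(a,None,fx=4.2,fy=4.2,interpolation=cv2.INTER_CUBIC))
a=cv2.imread("pics/side0.png")[125:325,180:350]; cv2.imwrite("pics/side0c.png",cv2.resize(a,None,fx=3,fy=3,interpolation=cv2.INTER_CUBIC))
```

```text
(no output)
```

View pics/top0c.png

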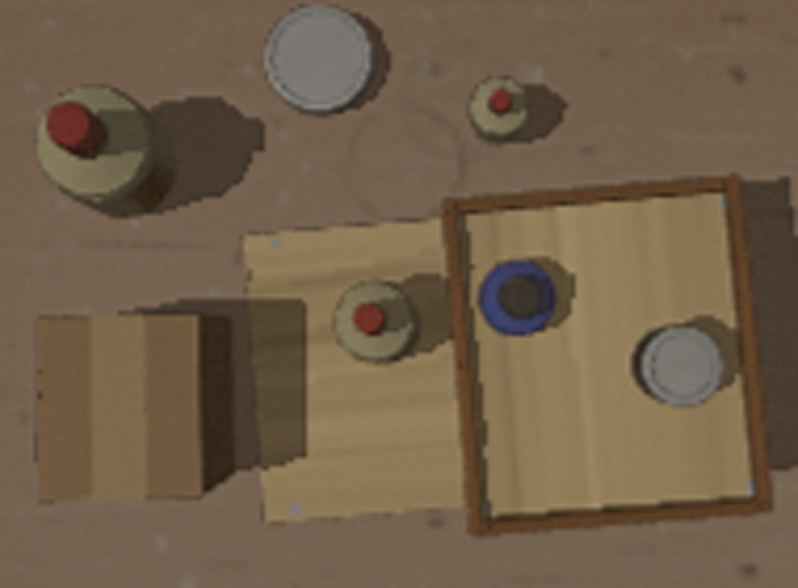

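View pics/side0c.png

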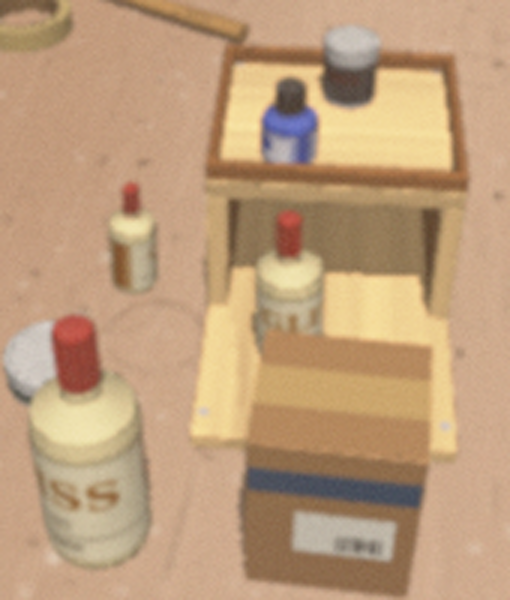

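The enlarged views show the cap of the oil bottle at (369, 318) in the top crop and (290, 217) in the side crop. The lower board's front corners are at (245, 236) and (266, 521). The ink cap is at (521, 296), and the free top floor is on the near side of it (lower in the top crop).

```bash
cat > h.py <<'E'
import cv2,numpy as np
np.set_printoptions(suppress=True,precision=2)
def ray(c,p):
    p=cv2.undistortPoints(np.array([[p]],float),c["mtx"],np.array(c["distortion"],float))[0,0]
    T=np.array(c["world_from_camera"]); d=T[:3,:3]@np.r_[p,1]; return T[:3,3],d/np.linalg.norm(d)
def atz(c,p,z):
    o,d=ray(c,p); return (o+d*(z-o[2])/d[2])
def tri(*cp):
    A=0;b=0
    for c,p in cp:
        o,d=ray(c,p); M=np.eye(3)-np.outer(d,d); A=A+M; b=b+M@o
    x=np.linalg.solve(A,b)
    return x,[np.linalg.norm((np.eye(3)-np.outer(d,d))@(x-o)) for o,d in (ray(c,p) for c,p in cp)]
def proj(c,X):
    T=np.linalg.inv(c["world_from_camera"]); return cv2.projectPoints(np.atleast_2d(X).astype(float),cv2.Rodrigues(T[:3,:3])[0],T[:3,3],c["mtx"],np.array(c["distortion"],float))[0][:,0]
E
python3 - <<'E'
from h import *
from cell import get_calibration
ct,cs=get_calibration("top"),get_calibration("side")
t=lambda u,v:((u+.5)/4.2-.5+155,(v+.5)/4.2-.5+140)
s=lambda u,v:((u+.5)/3-.5+180,(v+.5)/3-.5+125)
for n,a,b in [("boardfar",(245,236),(193,437)),("boardnear",(266,521),(455,452)),("capTop",(369,318),(290,216)),("inkTop",(521,296),(291,85)),("tinTop",(681,365),(351,42)),
 ("strip FL",(444,202),(206,172)),("FR",(474,533),(467,182)),("BR",(770,510),(456,57)),("BL",(738,178),(229,46)),
 ("cartBackFar",(197,315),(265,333)),("cartBackNear",(203,494),(432,345)),("cartFrFar",(38,317),(247,452)),("cartFrNear",(38,502),(428,466))]:
    print(n,*tri((ct,t(*a)),(cs,s(*b))))
bf,bn=atz(ct,t(245,236),15),atz(ct,t(266,521),15)
print("z15",bf,bn,np.linalg.norm(bf-bn)); 
C=[atz(ct,t(*p),148)[:2] for p in [(444,202),(474,533),(770,510),(738,178)]];print("strips",np.array(C))
print("cart",np.array([atz(ct,t(*p),130)[:2] for p in [(197,315),(203,494),(38,502),(38,317)]]))
print("cap",atz(ct,t(369,318),140),"ink",atz(ct,t(521,296),194),"tin",atz(ct,t(681,365),184))
# rack fit: params O, yaw using all points
from scipy.optimize import least_squares
R=np.array([[0,90,15],[0,-90,15],[125,90,148],[125,-90,148],[286,-90,148],[286,90,148]],float)
P=[t(245,236),t(266,521),t(444,202),t(474,533),t(770,510),t(738,178)]
Q=[s(193,437),s(455,452),s(206,172),s(467,182),s(456,57),s(229,46)]
def W(p): c,q=np.cos(p[2]),np.sin(p[2]); return R@np.array([[c,-q,0],[q,c,0],[0,0,1]]).T+[p[0],p[1],0]
f=lambda p:np.r_[(proj(ct,W(p))-P).ravel(),(proj(cs,W(p))-Q).ravel()]
r=least_squares(f,[500,200,-1.57]);print("rack",r.x,np.degrees(r.x[2]),r.fun.reshape(-1,2))
E
```

```text
boardfar [629.53 239.35   9.64] [np.float64(1.43989823397178), np.float64(1.4398982339722832)]
boardnear [453.16 221.24  10.69] [np.float64(0.5410707958020552), np.float64(0.5410707958020406)]
capTop [579.1  153.53 141.79] [np.float64(0.8124903261172144), np.float64(0.8124903261173635)]
inkTop [591.38  74.51 191.93] [np.float64(0.8140762129836329), np.float64(0.81407621298379)]
tinTop [558.26  -7.98 180.84] [np.float64(0.7565671746354382), np.float64(0.7565671746356512)]
strip FL [642.99 114.34 140.16] [np.float64(0.577839640222381), np.float64(0.5778396402224767)]
FR [465.86  94.97 141.32] [np.float64(0.81338085449749), np.float64(0.8133808544974128)]
BR [480.74 -61.37 144.25] [np.float64(2.1497454950722226), np.float64(2.1497454950723878)]
BL [657.29 -43.22 145.97] [np.float64(1.7019471162186282), np.float64(1.7019471162187292)]
cartBackFar [579.42 249.02 127.04] [np.float64(0.3116960642589475), np.float64(0.3116960642590223)]
cartBackNear [480.91 242.51 128.25] [np.float64(1.570585218256097), np.float64(1.570585218256172)]
cartFrFar [575.72 337.97 122.22] [np.float64(1.158425449235257), np.float64(1.1584254492352386)]
cartFrNear [475.99 333.12 126.28] [np.float64(0.03663067341479976), np.float64(0.03663067341477079)]
z15 [630.64 238.85  15.  ] [454.26 220.77  15.  ] 177.29905616037146
strips [[642.89 114.42]
 [467.56  95.16]
 [483.33 -60.41]
 [658.77 -42.61]]
cart [[579.71 248.57]
 [482.69 242.29]
 [476.4  332.13]
 [576.83 336.  ]]
cap [579.92 153.71 140.  ] ink [592.14  74.71 194.  ] tin [559.08  -7.4  184.  ]
rack [541.09 232.4   -1.47] -84.23095013136523 [[-0.98 -0.02]
 [-1.02  1.03]
 [-1.18 -0.16]
 [-1.75  1.53]
 [ 0.35  1.39]
 [ 0.22 -0.27]
 [-1.51 -1.09]
 [ 0.75 -0.48]
 [-0.7  -2.29]
 [ 0.79 -1.32]
 [-0.56 -1.29]
 [-1.6  -0.86]]
```

```bash
python3 -m creep '[{"dx":0.2,"dy":-0.28,"rz":-0.05},{"dx":0.39,"dy":-0.55,"rz":-0.083},{"dx":0.39,"dy":-0.55,"rz":-0.083},{"dx":0.39,"dy":-0.55,"rz":-0.083},{"dx":0.39,"dy":-0.55,"rz":-0.083}]' && python3 -m creep '[{"dx":0.2,"dy":-0.28,"rz":-0.05},{"dx":0.39,"dy":-0.547,"rz":-0.083},{"dx":0.39,"dy":-0.547,"rz":-0.083},{"dx":0.39,"dy":-0.547,"rz":-0.083},{"dx":0.39,"dy":-0.547,"rz":-0.083}]'
python3 - <<'E'
from h import *
from cell import ctrl,get_image,get_calibration
im=get_image("wrist"); c=get_calibration("wrist"); s=ctrl.read_state()
print(s["eef_pos"],s["tool_rot"],s["qpos"],s["clock"])
from scipy.spatial.transform import Rotation as R
Rt=R.from_euler("xyz",s["tool_rot"]).as_matrix()
T=c["world_from_camera"]; print("cam in tool",Rt.T@(T[:3,3]-s["eef_pos"]),Rt.T@T[:3,:3])
cv2.imwrite("pics/w1.png",im[:,:,::-1])
h=cv2.cvtColor(im,cv2.COLOR_RGB2HSV); m=(((h[...,0]<8)|(h[...,0]>172))&(h[...,1]>150)&(h[...,2]>60)).astype(np.uint8)
n,l,st,ce=cv2.connectedComponentsWithStats(m)
for i in range(1,n):
    if st[i,4]>40: print(st[i],ce[i],atz(c,ce[i],140))
E
```

```text
[267.09 592.09 230.62] [-3.14  0.    2.72] [-1.21  0.63  0.04  1.52 -0.03  1.   -0.02] 0.15
cam in tool [  82.36   -0.36 -141.78] [[ 0.   -0.95 -0.32]
 [ 1.    0.    0.  ]
 [-0.   -0.32  0.95]]$[0]: bad value
```

```bash
python3 -m creep '[{"dx":0.2,"dy":-0.28,"dz":0,"rx":0,"ry":0,"rz":-0.05,"grip":-1},{"dx":0.39,"dy":-0.55,"dz":0,"rx":0,"ry":0,"rz":-0.083,"grip":-1},{"dx":0.39,"dy":-0.55,"dz":0,"rx":0,"ry":0,"rz":-0.083,"grip":-1},{"dx":0.39,"dy":-0.55,"dz":0,"rx":0,"ry":0,"rz":-0.083,"grip":-1},{"dx":0.39,"dy":-0.55,"dz":0,"rx":0,"ry":0,"rz":-0.083,"grip":-1}]'
```

```text
clock: 0.78
eef_pos: [426.1, 367.8, 231.4]
tool_rot: [-3.141, 0.003, 2.19]
force: [0.3, 0.4, -0.2]
width: 85.7
gripper_force: 0.0
```

```bash
python3 -m creep '[{"dx":0.2,"dy":-0.28,"dz":0,"rx":0,"ry":0,"rz":-0.05,"grip":-1},{"dx":0.386,"dy":-0.54,"dz":0,"rx":0,"ry":0,"rz":-0.083,"grip":-1},{"dx":0.386,"dy":-0.54,"dz":0,"rx":0,"ry":0,"rz":-0.083,"grip":-1},{"dx":0.386,"dy":-0.54,"dz":0,"rx":0,"ry":0,"rz":-0.083,"grip":-1},{"dx":0.386,"dy":-0.54,"dz":0,"rx":0,"ry":0,"rz":-0.083,"grip":-1}]'
cat > w.py <<'E'
from h import *
from cell import ctrl,get_image,get_calibration
import sys
s=ctrl.read_state(); c=get_calibration("wrist"); im=get_image("wrist")
print(s["eef_pos"],s["tool_rot"],s["qpos"],s["clock"])
cv2.imwrite(sys.argv[1],im[:,:,::-1])
h=cv2.cvtColor(im,cv2.COLOR_RGB2HSV); m=(((h[...,0]<8)|(h[...,0]>172))&(h[...,1]>150)&(h[...,2]>60)).astype(np.uint8)
n,l,st,ce=cv2.connectedComponentsWithStats(m)
for i in range(1,n):
    if st[i,4]>40: print(st[i],ce[i],atz(c,ce[i],140))
E
python3 w.py pics/w1.png
```

```text
clock: 1.4
eef_pos: [579.9, 151.9, 231.3]
tool_rot: [3.14, 0.002, 1.669]
force: [-0.3, 1.0, 0.3]
width: 85.2
gripper_force: 0.0
[579.86 151.89 231.26] [3.14 0.   1.67] [-0.51  0.57  0.33  1.67 -0.22  0.93 -0.  ] 1.4
[474 249  38  48 733] [498.63 263.26] [808.31 105.75 140.  ]
[485 287  27  34 368] [500.95 306.98] [829.4   57.61 140.  ]
[   0  298   63   62 1370] [ 15.91 319.92] [351.66  -5.34 140.  ]
```

View pics/w1.png

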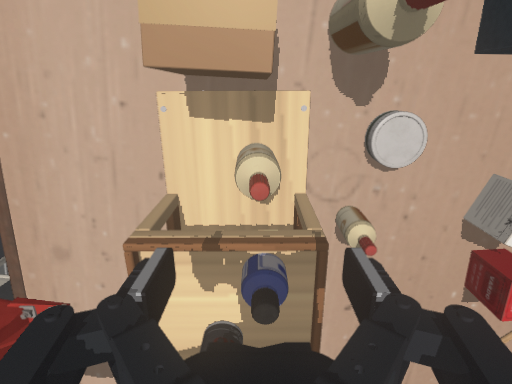

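The wrist view shows the oil cap's top at about (260, 191), the lower board's front corners at (158, 92) and (309, 92), the ink cap at (265, 305) and the top board's front strip at about row 235. I'll triangulate from these.

Run:
```python
from h import *
from cell import get_calibration
ct,cs,cw=[get_calibration(n) for n in ("top","side","wrist")]
t=lambda u,v:((u+.5)/4.2-.5+155,(v+.5)/4.2-.5+140)
s=lambda u,v:((u+.5)/3-.5+180,(v+.5)/3-.5+125)
print("cap",tri((ct,t(369,318)),(cs,s(290,216)),(cw,(260,191))),atz(cw,(260,191),140))
print("board",atz(cw,(158,92),15),atz(cw,(309,92),15))
print("inktop",atz(cw,(265,305),194))
print("strip",atz(cw,(128,241),148),atz(cw,(326,240),148),"cart back",atz(cw,(148,22),130),atz(cw,(276,27),130))
```

```text
cap (array([579.71, 154.26, 141.71]), [np.float64(0.6652751537380563), np.float64(1.5715256193049953), np.float64(1.7025517317172036)]) [581.03 154.89 140.  ]
board [456.8  220.77  15.  ] [630.15 237.9   15.  ]
inktop [591.52  84.98 194.  ]
strip [472.64 101.3  148.  ] [641.31 119.15 148.  ] cart back [486.48 273.68 130.  ] [580.26 279.44 130.  ]
```

```bash
python3 -m creep '[{"dx":0,"dy":0.006,"dz":-0.12,"rx":0,"ry":0,"rz":0,"grip":-1},{"dx":0,"dy":0.006,"dz":-0.22,"rx":0,"ry":0,"rz":0,"grip":-1},{"dx":0,"dy":0.006,"dz":-0.295,"rx":0,"ry":0,"rz":0,"grip":-1},{"dx":0,"dy":0.006,"dz":-0.295,"rx":0,"ry":0,"rz":0,"grip":-1},{"dx":0,"dy":0.006,"dz":-0.295,"rx":0,"ry":0,"rz":0,"grip":1}]'; python3 -m creep '[{"dx":0,"dy":0,"dz":0,"rx":0,"ry":0,"rz":0,"grip":1},{"dx":0,"dy":0,"dz":0,"rx":0,"ry":0,"rz":0,"grip":1},{"dx":0,"dy":0,"dz":0,"rx":0,"ry":0,"rz":0,"grip":1},{"dx":0,"dy":0,"dz":0,"rx":0,"ry":0,"rz":0,"grip":1},{"dx":0,"dy":0,"dz":0,"rx":0,"ry":0,"rz":0,"grip":1}]'
```

```text
clock: 2.08
eef_pos: [578.0, 160.5, 114.3]
tool_rot: [3.14, -0.001, 1.676]
force: [0.0, 0.0, 0.6]
width: 69.6
gripper_force: 0.0
clock: 2.7
eef_pos: [578.0, 159.0, 114.3]
tool_rot: [3.141, -0.001, 1.675]
force: [-0.8, -0.3, 5.2]
width: 16.0
gripper_force: 58.4
```

```bash
python3 -m creep '[{"dx":0,"dy":0,"dz":0.05,"rx":0,"ry":0,"rz":0,"grip":1},{"dx":0,"dy":0,"dz":0.15,"rx":0,"ry":0,"rz":0,"grip":1},{"dx":0,"dy":0,"dz":0.28,"rx":0,"ry":0,"rz":0,"grip":1},{"dx":0,"dy":0,"dz":0.4,"rx":0,"ry":0,"rz":0,"grip":1},{"dx":0,"dy":0,"dz":0.42,"rx":0,"ry":0,"rz":0,"grip":1}]';python3 -m creep '[{"dx":-0.06,"dy":0,"dz":0,"rx":0,"ry":0,"rz":0,"grip":1},{"dx":-0.12,"dy":-0.05,"dz":0,"rx":0,"ry":0,"rz":0,"grip":1},{"dx":-0.166,"dy":-0.15,"dz":0,"rx":0,"ry":0,"rz":0,"grip":1},{"dx":-0.166,"dy":-0.23,"dz":0,"rx":0,"ry":0,"rz":0,"grip":1},{"dx":-0.166,"dy":-0.23,"dz":0,"rx":0,"ry":0,"rz":0,"grip":1}]'
python3 - <<'E'
from cell import *
import cv2
a=get_image("side");cv2.imwrite("pics/s2.png",cv2.resize(a[100:300,180:350,::-1],None,fx=3,fy=3,interpolation=cv2.INTER_CUBIC))
E
```

```text
clock: 3.32
eef_pos: [579.6, 159.0, 285.0]
tool_rot: [3.135, -0.001, 1.674]
force: [0.1, -0.2, -1.7]
width: 16.4
gripper_force: 58.8
clock: 3.95
eef_pos: [510.3, 63.8, 280.7]
tool_rot: [-3.14, 0.001, 1.67]
force: [-0.4, 0.4, -1.5]
width: 16.2
gripper_force: 58.8
```

View pics/s2.png

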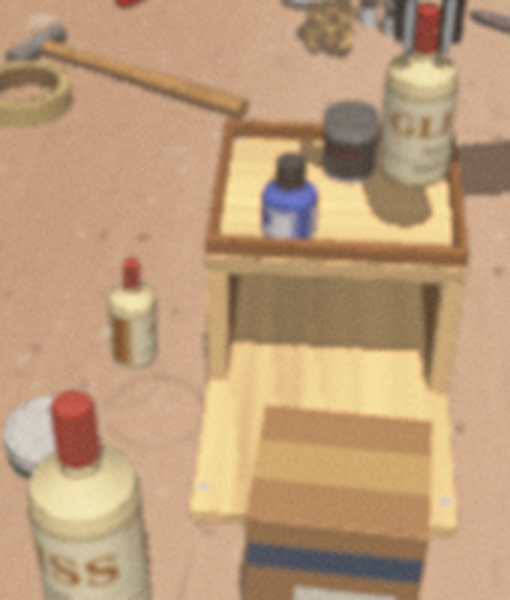

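The bottle hangs upright over the near side of the top board at about (420, 120). It is clear of the ink bottle at (290, 200) and the tin at (350, 140).

```bash
python3 -m creep '[{"dx":0,"dy":0,"dz":-0.04,"rx":0,"ry":0,"rz":0,"grip":1},{"dx":0,"dy":0,"dz":-0.08,"rx":0,"ry":0,"rz":0,"grip":1},{"dx":0,"dy":0,"dz":-0.105,"rx":0,"ry":0,"rz":0,"grip":1},{"dx":0,"dy":0,"dz":-0.118,"rx":0,"ry":0,"rz":0,"grip":1},{"dx":0,"dy":0,"dz":-0.118,"rx":0,"ry":0,"rz":0,"grip":1}]'
```

```text
clock: 4.62
eef_pos: [511.4, 67.2, 234.0]
tool_rot: [3.142, -0.0, 1.675]
force: [-0.3, 0.2, -1.4]
width: 16.3
gripper_force: 58.9
```

```bash
python3 -m creep '[{"dx":0,"dy":0,"dz":-0.003,"rx":0,"ry":0,"rz":0,"grip":1},{"dx":0,"dy":0,"dz":-0.005,"rx":0,"ry":0,"rz":0,"grip":1},{"dx":0,"dy":0,"dz":-0.005,"rx":0,"ry":0,"rz":0,"grip":1},{"dx":0,"dy":0,"dz":-0.005,"rx":0,"ry":0,"rz":0,"grip":1},{"dx":0,"dy":0,"dz":-0.005,"rx":0,"ry":0,"rz":0,"grip":1}]'
```

```text
clock: 5.25
eef_pos: [512.0, 67.0, 233.3]
tool_rot: [3.14, -0.001, 1.675]
force: [-0.3, 0.8, 5.3]
width: 15.7
gripper_force: 60.1
```

Contact: the upward force rose to 5 N. I'll release and then rise.

```bash
python3 -m creep '[{"dx":0,"dy":0,"dz":0,"rx":0,"ry":0,"rz":0,"grip":0},{"dx":0,"dy":0,"dz":0,"rx":0,"ry":0,"rz":0,"grip":-0.5},{"dx":0,"dy":0,"dz":0,"rx":0,"ry":0,"rz":0,"grip":-1},{"dx":0,"dy":0,"dz":0,"rx":0,"ry":0,"rz":0,"grip":-1},{"dx":0,"dy":0,"dz":0.01,"rx":0,"ry":0,"rz":0,"grip":-1}]';python3 -m creep '[{"dx":0,"dy":0,"dz":0.03,"rx":0,"ry":0,"rz":0,"grip":-1},{"dx":0,"dy":0,"dz":0.1,"rx":0,"ry":0,"rz":0,"grip":-1},{"dx":0,"dy":0,"dz":0.2,"rx":0,"ry":0,"rz":0,"grip":-1},{"dx":0,"dy":0.1,"dz":0.25,"rx":0,"ry":0,"rz":0,"grip":-1},{"dx":0,"dy":0.25,"dz":0.25,"rx":0,"ry":0,"rz":0,"grip":1}]'
python3 - <<'E'
from cell import *
import cv2
a=get_image("top");cv2.imwrite("pics/t3.png",cv2.resize(a[140:280,155:345,::-1],None,fx=4.2,fy=4.2,interpolation=cv2.INTER_CUBIC))
E
```

```text
clock: 5.88
eef_pos: [511.0, 66.9, 236.0]
tool_rot: [-3.141, 0.0, 1.675]
force: [0.2, 0.5, 0.1]
width: 85.1
gripper_force: 0.0
clock: 6.5
eef_pos: [513.2, 166.1, 339.5]
tool_rot: [3.135, -0.001, 1.67]
force: [1.1, -0.1, 0.2]
width: 69.8
gripper_force: 0.0
```

View pics/t3.png

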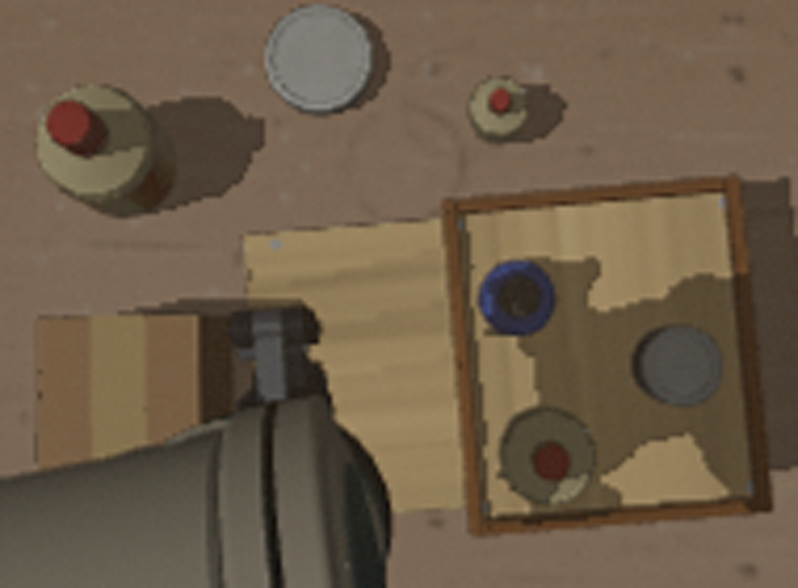

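The oil bottle stands upright at (550, 455), well inside the strips and clear of the ink bottle at (517, 297) and the tin at (681, 365). Next I'll go in front of the carton.

```bash
python3 -m creep '[{"dx":0,"dy":0.12,"dz":0,"rx":0,"ry":0,"rz":0,"grip":1},{"dx":0.015,"dy":0.27,"dz":0,"rx":0,"ry":0,"rz":0,"grip":1},{"dx":0.03,"dy":0.41,"dz":0,"rx":0,"ry":0,"rz":0,"grip":1},{"dx":0.03,"dy":0.485,"dz":-0.03,"rx":0,"ry":0,"rz":0,"grip":1},{"dx":0.03,"dy":0.485,"dz":-0.1,"rx":0,"ry":0,"rz":0,"grip":1}]';python3 -m creep '[{"dx":0,"dy":0,"dz":-0.13,"rx":0,"ry":0,"rz":0,"grip":1},{"dx":0,"dy":0,"dz":-0.26,"rx":0,"ry":0,"rz":0,"grip":1},{"dx":0,"dy":0,"dz":-0.39,"rx":0,"ry":0,"rz":0,"grip":1},{"dx":0,"dy":0,"dz":-0.445,"rx":0,"ry":0,"rz":0,"grip":1},{"dx":0,"dy":0,"dz":-0.445,"rx":0,"ry":0,"rz":0,"grip":1}]'
```

```text
clock: 7.18
eef_pos: [522.9, 364.1, 296.1]
tool_rot: [3.14, -0.002, 1.679]
force: [1.2, -0.9, -0.9]
width: 0.0
gripper_force: 0.0
clock: 7.8
eef_pos: [522.1, 359.1, 116.3]
tool_rot: [-3.138, 0.003, 1.674]
force: [0.2, -0.3, 0.3]
width: -0.2
gripper_force: 0.0
```

```bash
python3 -m creep '[{"dx":0.003,"dy":-0.025,"dz":0,"rx":0,"ry":0,"rz":0,"grip":1},{"dx":0.005,"dy":-0.05,"dz":0,"rx":0,"ry":0,"rz":0,"grip":1},{"dx":0.008,"dy":-0.075,"dz":0,"rx":0,"ry":0,"rz":0,"grip":1},{"dx":0.01,"dy":-0.1,"dz":0,"rx":0,"ry":0,"rz":0,"grip":1},{"dx":0.013,"dy":-0.125,"dz":0,"rx":0,"ry":0,"rz":0,"grip":1}]'; python3 -c "
from cell import *
import cv2
cv2.imwrite('pics/s4.png',cv2.resize(get_image('side')[125:345,150:370,::-1],None,fx=2.6,fy=2.6))"
```

```text
clock: 8.43
eef_pos: [528.7, 310.2, 118.6]
tool_rot: [3.141, -0.0, 1.675]
force: [-1.3, 1.9, 2.9]
width: 0.2
gripper_force: 1.5
```

View pics/s4.png

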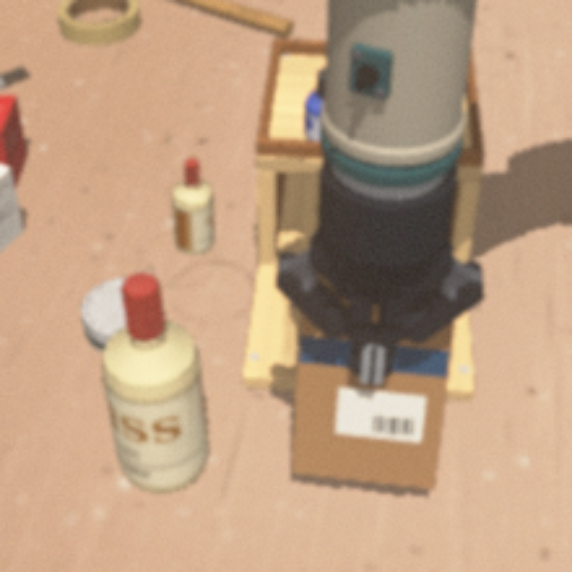

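The carton is tipping, with the fingers near the middle of its upper front at about (372, 360). I'll keep pushing.

```bash
python3 -m creep '[{"dx":0.003,"dy":-0.025,"dz":0,"rx":0,"ry":0,"rz":0,"grip":1},{"dx":0.005,"dy":-0.05,"dz":0,"rx":0,"ry":0,"rz":0,"grip":1},{"dx":0.008,"dy":-0.075,"dz":0,"rx":0,"ry":0,"rz":0,"grip":1},{"dx":0.01,"dy":-0.1,"dz":0,"rx":0,"ry":0,"rz":0,"grip":1},{"dx":0.013,"dy":-0.125,"dz":0,"rx":0,"ry":0,"rz":0,"grip":1}]'
```

```text
clock: 9.1
eef_pos: [533.6, 259.7, 117.9]
tool_rot: [-3.141, 0.001, 1.674]
force: [-0.8, -0.1, 0.3]
width: 0.5
gripper_force: 0.0
```

```bash
python3 -m creep '[{"dx":-0.005,"dy":0.05,"dz":0,"rx":0,"ry":0,"rz":0,"grip":1},{"dx":-0.012,"dy":0.12,"dz":0.05,"rx":0,"ry":0,"rz":0,"grip":1},{"dx":-0.023,"dy":0.23,"dz":0.12,"rx":0,"ry":0,"rz":0,"grip":1},{"dx":-0.023,"dy":0.23,"dz":0.12,"rx":-0.02,"ry":-0.002,"rz":0,"grip":1},{"dx":-0.023,"dy":0.23,"dz":0.12,"rx":-0.04,"ry":-0.004,"rz":0,"grip":1}]';python3 -m creep '[{"dx":0,"dy":0,"dz":0,"rx":-0.028,"ry":-0.003,"rz":0,"grip":1},{"dx":0,"dy":0,"dz":0,"rx":-0.056,"ry":-0.006,"rz":0,"grip":1},{"dx":0,"dy":0,"dz":0,"rx":-0.084,"ry":-0.008,"rz":0,"grip":1},{"dx":0,"dy":0,"dz":0,"rx":-0.098,"ry":-0.01,"rz":0,"grip":1},{"dx":0,"dy":0,"dz":0,"rx":-0.098,"ry":-0.01,"rz":0,"grip":1}]'
python3 - <<'E'
from cell import *
from h import *
s=ctrl.read_state();print(s["qpos"])
c=get_calibration("wrist");print(c["world_from_camera"])
a=get_image("wrist");np.save("w5.npy",c["world_from_camera"]);b=get_image("side")
cv2.imwrite('pics/s5.png',np.hstack([cv2.resize(b[140:340,190:350,::-1],(320,400)),cv2.resize(a[...,::-1],(480,360)).copy() if 0 else cv2.copyMakeBorder(cv2.resize(a[...,::-1],(480,360)),0,40,0,0,0)]))
E
```

```text
clock: 9.72
eef_pos: [524.3, 354.8, 167.1]
tool_rot: [3.141, 0.255, 1.676]
force: [0.3, -0.4, -0.3]
width: -0.2
gripper_force: 0.0
clock: 10.35
eef_pos: [522.6, 355.3, 162.9]
tool_rot: [-3.133, 0.872, 1.684]
force: [0.0, -0.6, 0.7]
width: -0.1
gripper_force: 0.0
[-1.17  1.12  0.57  1.16  0.15  1.52 -0.68]
[[  0.99   0.04   0.1  505.31]
 [  0.11  -0.36  -0.93 516.28]
 [ -0.01   0.93  -0.36 190.61]
 [  0.     0.     0.     1.  ]]
```

View pics/s5.png

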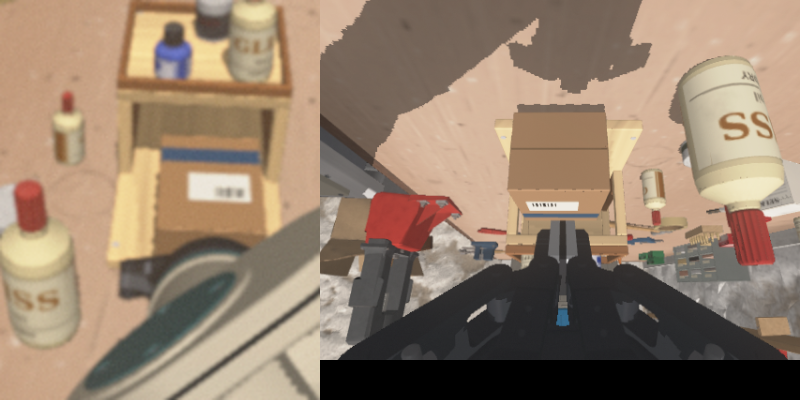

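The carton lies on its back on the lower board, with its printed side up. The wrist picture is upside down, so the foot end spans (509–609, 108–190) in the composite.

Run:
```python
from cell import *
from h import *
c=get_calibration("wrist"); c["world_from_camera"]=np.load("w5.npy")
k=512/480
for n,p,z in [("bL",(515,108),15),("bR",(606,110),15),("tL",(509,189),105),("tR",(609,190),105)]:
    w=atz(c,((p[0]-320)*k,p[1]*k),z); d=w[:2]-[541.8,231]; print(n,w,"rack",d@[.101,-.995],d@[.995,.101])
```

```text
bL [481.06 266.84  15.  ] rack -41.798849863746625 -56.814938164724204
bR [577.52 274.43  15.  ] rack -39.605130948781074 39.92963564847605
tL [481.42 264.91 105.  ] rack -39.83400759718185 -56.64960614371783
tR [575.77 273.67 105.  ] rack -39.0258164912006 38.10679891921714
```

```bash
python3 -m creep '[{"dx":0,"dy":0,"dz":-0.1,"rx":0,"ry":0,"rz":0,"grip":1},{"dx":0.003,"dy":0,"dz":-0.2,"rx":0,"ry":0,"rz":0,"grip":1},{"dx":0.006,"dy":-0.05,"dz":-0.295,"rx":0,"ry":0,"rz":0,"grip":1},{"dx":0.006,"dy":-0.11,"dz":-0.295,"rx":0,"ry":0,"rz":0,"grip":1},{"dx":0.006,"dy":-0.126,"dz":-0.295,"rx":0,"ry":0,"rz":0,"grip":1}]'
```

```text
clock: 11.08
eef_pos: [527.8, 300.2, 50.0]
tool_rot: [-3.141, 0.871, 1.67]
force: [-0.1, 1.0, 1.2]
width: -0.3
gripper_force: 0.0
```

```bash
python3 -m creep '[{"dx":0.005,"dy":-0.05,"dz":-0.01,"rx":0,"ry":0,"rz":0,"grip":1},{"dx":0.01,"dy":-0.1,"dz":-0.01,"rx":0,"ry":0,"rz":0,"grip":1},{"dx":0.015,"dy":-0.15,"dz":-0.01,"rx":0,"ry":0,"rz":0,"grip":1},{"dx":0.02,"dy":-0.2,"dz":-0.01,"rx":0,"ry":0,"rz":0,"grip":1},{"dx":0.025,"dy":-0.25,"dz":-0.01,"rx":0,"ry":0,"rz":0,"grip":1}]'; python3 -c "
from cell import *
print(ctrl.read_state()['qpos'])"
```

```text
clock: 11.7
eef_pos: [538.4, 205.4, 45.0]
tool_rot: [3.139, 0.864, 1.674]
force: [-0.6, 4.3, 0.6]
width: 0.1
gripper_force: 1.9
[-1.08933591  1.17593579  0.57981414  1.52176315  0.18211724  1.06177771
 -0.71868266]
```

```bash
python3 -m creep '[{"dx":0.005,"dy":-0.05,"dz":0,"rx":0,"ry":0,"rz":0,"grip":1},{"dx":0.01,"dy":-0.1,"dz":0,"rx":0,"ry":0,"rz":0,"grip":1},{"dx":0.014,"dy":-0.14,"dz":0,"rx":0,"ry":0,"rz":0,"grip":1},{"dx":0.018,"dy":-0.175,"dz":0,"rx":0,"ry":0,"rz":0,"grip":1},{"dx":0.021,"dy":-0.21,"dz":0,"rx":0,"ry":0,"rz":0,"grip":1}]'; python3 -c "
from cell import *
print(ctrl.read_state()['qpos'])"
```

```text
clock: 12.32
eef_pos: [546.3, 119.2, 44.6]
tool_rot: [-3.141, 0.869, 1.675]
force: [0.5, 5.8, 3.4]
width: -0.3
gripper_force: 2.8
[-1.02544424  1.15532758  0.61235975  1.67157144  0.23295248  0.89297745
 -0.6942001 ]
```

```bash
python3 -m creep '[{"dx":0.001,"dy":-0.012,"dz":0,"rx":0,"ry":0,"rz":0,"grip":1},{"dx":0.002,"dy":-0.024,"dz":0,"rx":0,"ry":0,"rz":0,"grip":1},{"dx":0.003,"dy":-0.034,"dz":0,"rx":0,"ry":0,"rz":0,"grip":1},{"dx":0.004,"dy":-0.042,"dz":0,"rx":0,"ry":0,"rz":0,"grip":1},{"dx":0.004,"dy":-0.042,"dz":0,"rx":0,"ry":0,"rz":0,"grip":1}]'
```

```text
clock: 12.95
eef_pos: [547.3, 102.2, 44.2]
tool_rot: [-3.139, 0.871, 1.676]
force: [0.3, 3.9, 1.5]
width: 0.1
gripper_force: 1.7
```

```bash
python3 -m creep '[{"dx":0,"dy":-0.003,"dz":0,"rx":0,"ry":0,"rz":0,"grip":1},{"dx":0,"dy":-0.006,"dz":0,"rx":0,"ry":0,"rz":0,"grip":1},{"dx":0.001,"dy":-0.009,"dz":0,"rx":0,"ry":0,"rz":0,"grip":1},{"dx":0.001,"dy":-0.01,"dz":0,"rx":0,"ry":0,"rz":0,"grip":1},{"dx":0.001,"dy":-0.01,"dz":0,"rx":0,"ry":0,"rz":0,"grip":1}]'
```

```text
clock: 13.58
eef_pos: [547.5, 98.4, 44.1]
tool_rot: [-3.139, 0.871, 1.677]
force: [-1.0, 4.6, 2.5]
width: 0.2
gripper_force: 2.5
```

```bash
python3 -m creep '[{"dx":0,"dy":-0.004,"dz":0,"rx":0,"ry":0,"rz":0,"grip":1},{"dx":0,"dy":-0.007,"dz":0,"rx":0,"ry":0,"rz":0,"grip":1},{"dx":0.001,"dy":-0.009,"dz":0,"rx":0,"ry":0,"rz":0,"grip":1},{"dx":0.001,"dy":-0.009,"dz":0,"rx":0,"ry":0,"rz":0,"grip":1},{"dx":0.001,"dy":-0.009,"dz":0,"rx":0,"ry":0,"rz":0,"grip":1}]'
```

```text
clock: 14.2
eef_pos: [547.6, 95.9, 43.8]
tool_rot: [-3.139, 0.869, 1.677]
force: [-1.8, 9.0, 4.8]
width: 0.1
gripper_force: 4.5
```

```bash
python3 -m creep '[{"dx":0,"dy":-0.003,"dz":0,"rx":0,"ry":0,"rz":0,"grip":1},{"dx":0,"dy":-0.006,"dz":0,"rx":0,"ry":0,"rz":0,"grip":1},{"dx":0,"dy":-0.006,"dz":0,"rx":0,"ry":0,"rz":0,"grip":1},{"dx":0,"dy":-0.006,"dz":0,"rx":0,"ry":0,"rz":0,"grip":1},{"dx":0,"dy":-0.006,"dz":0,"rx":0,"ry":0,"rz":0,"grip":1}]'
```

```text
clock: 14.82
eef_pos: [547.8, 95.8, 43.4]
tool_rot: [-3.14, 0.866, 1.678]
force: [-4.1, 13.2, 7.6]
width: 0.0
gripper_force: 7.4
```

The tool no longer moves and the force is rising, at the expected depth, so the carton is home. I'll back out along the same line and check.

```bash
python3 -m creep '[{"dx":-0.004,"dy":0.04,"dz":0,"rx":0,"ry":0,"rz":0,"grip":1},{"dx":-0.012,"dy":0.12,"dz":0,"rx":0,"ry":0,"rz":0,"grip":1},{"dx":-0.025,"dy":0.25,"dz":0,"rx":0,"ry":0,"rz":0,"grip":1},{"dx":-0.04,"dy":0.4,"dz":0.05,"rx":0,"ry":0,"rz":0,"grip":1},{"dx":-0.055,"dy":0.55,"dz":0.15,"rx":0,"ry":0,"rz":0,"grip":1}]';python3 -m creep '[{"dx":0,"dy":0.05,"dz":0.1,"rx":0,"ry":0,"rz":0,"grip":1},{"dx":0,"dy":0.05,"dz":0.1,"rx":0,"ry":0,"rz":0,"grip":1},{"dx":0,"dy":0.05,"dz":0.1,"rx":0,"ry":0,"rz":0,"grip":1},{"dx":0,"dy":0.05,"dz":0.1,"rx":0,"ry":0,"rz":0,"grip":1},{"dx":0,"dy":0.05,"dz":0.1,"rx":0,"ry":0,"rz":0,"grip":1}]'
python3 - <<'E'
from cell import *
from h import *
c=get_calibration("wrist");a=get_image("wrist");np.save("w6.npy",c["world_from_camera"]);b=get_image("top")
cv2.imwrite('pics/s6.png',np.hstack([cv2.copyMakeBorder(cv2.resize(b[170:280,200:350,::-1],None,fx=2.4,fy=2.4),0,136,0,0,0),cv2.resize(a[60:260,130:340,::-1],(420,400))]))
E
```

```text
clock: 15.45
eef_pos: [524.9, 303.7, 97.3]
tool_rot: [-3.133, 0.874, 1.68]
force: [1.8, 0.5, -0.2]
width: 0.1
gripper_force: 0.0
clock: 16.08
eef_pos: [526.2, 321.6, 137.3]
tool_rot: [-3.136, 0.873, 1.677]
force: [-0.5, -0.2, 1.0]
width: -0.2
gripper_force: 0.0
```

View pics/s6.png

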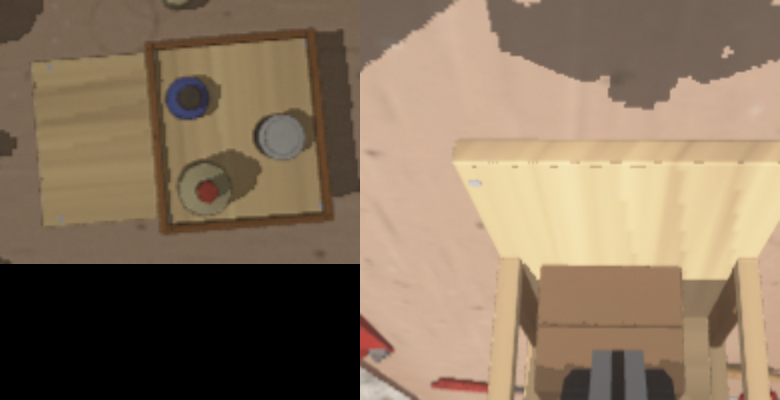

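The top view shows the lower board empty and the oil bottle, ink bottle and tin all standing. In the wrist view, the carton's foot edge is inside the mouth at about (540–680, 267). I'll check its depth.

Run:
```python
from cell import *
from h import *
c=get_calibration("wrist"); c["world_from_camera"]=np.load("w6.npy")
for p,z in [((220,193.5),15),((290,193.5),15),((130+95/2,60+160/2),15)]:
    w=atz(c,p,z); d=w[:2]-[541.8,231]; print(w,d@[.101,-.995],d@[.995,.101])
```

```text
[494.89  80.93  15.  ] 144.5776515937409 -61.82722828007723
[595.    92.14  15.  ] 143.53744866426476 38.90984199917538
[456.29 225.54  15.  ] -3.2043426316768935 -85.62974648753226
```

The foot end measures x ≈ 142–144 mm and the carton is square, so it is home and I'm handing the job in.

```bash
python3 -c "
from cell import ctrl
print(ctrl.finish_job())"
```

```text
the job is handed in; nothing more can be done
None
```

The job is handed in at about 16 s, with no verdict shown: by my last pictures the oil bottle stands on the top board and the carton lies home against the back panel (foot end about x 144 mm), with both tins and the ink bottle left alone.

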